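# Release the eccentric lock and push the tile home

### The arm

A 6-joint arm with a two-finger parallel gripper is mounted at the origin on the work surface; the furniture and walls round the work are solid. World frame = base frame: x ahead of the robot, y to its left, z up, the work surface at z = 0. Lengths are in mm, angles in rad, forces in N, time in s.
With the tool pointing down it reaches from about 300 to 875 mm from the base axis. Payload 6.4 kg.
Tool frame: the origin (TCP) lies midway between the tips of the shut fingers; the grasp point (between the pads) lies 19 mm behind it; z points along the fingers, x is the direction in which the jaws open and shut, and the axes are right-handed (so a half turn about z gives the same grasp; the last joint's range is limited). The gripper opens to 88 mm and grips with 3 to 60 N. Pads are 18 mm wide; open, the fingers measure 123 mm over their backs; the gripper's body (75 mm by 187 mm) begins 45 mm behind the grasp point.
Start: joints at [-1.512, 0.181, 1.607, -0, 1.354, -0.206], TCP at [150.503, -554.968, 209.914] pointing down, gripper open.
Joint ranges: [-2.99, 2.99], [-0.89, 2.07], [0.3, 2.58], [-1.14, 4.28], [0, 2.63], [-3.12, 3.12]. Speed limits (rad/s): [2.57, 2.57, 3.01, 3.14, 3.14, 3.14].

### API

Orientations are given as a rotation vector (axis times angle).
In Python, from bench import r gives the robot as it stands. Calls block until the motion is done:
- r.move_pose(position, orientation): joint-space move of the TCP to a pose.
- r.move_l(position, rotation=None, max_speed=150, contact_N=None): straight line of the TCP; rotation=None keeps the orientation; max_speed is the mean speed in mm/s. With contact_N (N) it stops when the force on the tool has changed by that much, and returns True; else False.
- r.goto_joints(angles): joint-space move.
- r.move_gripper(opening): finger opening in mm; the grip force is fixed at half the most; returns when the fingers have stopped.
- r.hold(seconds).
- r.inverse_kinematics(position, orientation): joint angles nearest the present ones, or None.
- r.grab_frame(name): name is "side" or "top" or "wrist"; returns the picture (384x512x3 uint8, red, green, blue); there is no depth.
- r.calibration(name): a dict with "camera_matrix" (3x3 intrinsics, pixels), "R" (3x3) and "t" (3): a world point X has camera coordinates R X + t. Camera axes: x right, y down, z forward; pixel columns grow to the right and rows downward; lengths in mm; the calibration is good to about 2 mm. A picture is of the moment at which its call begins: read the wrist's pose just before it. calibration takes no time and is no camera call; for the wrist camera it gives the pose at the moment of the call.
A pose or a line that the arm cannot do raises r.MotionError and nothing moves.
- r.sign_off(): hands the job in, once; it reports no verdict.
Readings, each from a call of its own:
- r.get_t(): time.
- r.get_joint_positions(): joint angles.
- r.get_dq(): joint speeds.
- r.get_tau(): joint torques, N m.
- r.get_ee_pos(): TCP position.
- r.get_ee_rot(): TCP orientation.
- r.get_wrist_force(): force on the tool from outside, world axes, zero at the start.
- r.get_ft_torque(): the same for the moment, N m.
- r.get_gripper_width(): finger opening in mm.
Only numpy, scipy, OpenCV 4.12 (cv2) and the standard library are available. Lean on these libraries where they do the work, as an engineer would, in place of code of your own. Each camera call takes 0.05 s, during which the arm holds its last target.

### The job

The slide of the tile-marking jig is locked by an eccentric cam. With the fingertips, push the cam's lever round to the cam's low point, until the lever rests at its stop pin; only then push the follower slide forward by its upright post, fully home, so that the test tile in the lane is shoved up against the end fence. Do not lift the tile out of its lane, leave the stamp, the spare tile and the ring cutter near the jig where they are, and finish clear of everything.

Things in the scene. Friction and masses are not known exactly. Their poses are not given: they have to be found in the camera images.
- jig: Fixed plywood jig, base plate 150 x 240 x 10 mm. Origin on the table; the plate spans x -87 to 63, y -125 to 115 mm in its own frame. Its +y is 'forward' (the way the slide is pushed), +x points away from the robot; yaw within 0.22 rad. Robot's side: tile lane, centre x -50 mm, 54 mm wide, walls to z 16 mm. Far side, x 30 mm: slide between rails (tops z 26 mm), the cam ahead of it at y 60 mm.
- cam_axis (a point): Vertical axis of the cam, at jig x 30, y 60 mm, z 62 mm (top of the lever). The cam is a 60 mm aluminium disc (z 14 to 30 mm) whose centre lies 18 mm off this axis. Away from its low point it blocks the slide's nose and locks: pushing the slide does not turn it.
- cam (a joint): Cam angle, rad: 0 = low point, at its stop, slide free; pi = high point. Starts at 2.2 to 3.0. Turn it COUNTER-CLOCKWISE seen from above to reach 0. The lever points, in the jig's frame, at 130 degrees minus this angle (counter-clockwise from jig +x): it sweeps round the far side and ends pointing forward and to the robot's side. Friction 0.12 N m (2 to 3 N on the lever); stays where left.
- lever_end (a point): Outer end of the cam's lever, on its middle line at mid height (z 49 mm). The lever is a straight aluminium bar, 12 mm wide, from the axis out to 80 mm, with upright sides from z 36 to 62 mm; push its flat side about 55 mm from the axis, with the fingertips above z 32 mm.
- slide (a joint): Travel of the follower slide forward, m: 0 = fully back, 0.042 = fully home against its stop. Starts between 0 and 0.006. Friction about 2 N, stays where it is left.
- post_top (a point): Centre of the top (z 88 mm) of the slide's upright push post; moves with the slide. The post is 28 mm across the slide, 14 mm thick along it, and stands on the slide's 32 mm wide bar (top z 30 mm), which reaches 41 mm behind the post's middle. Push its rear face towards jig +y.
- tile: Glaze test tile, 50 x 34 x 9 mm, loose, lying flat in the lane between the slide's pusher block and the fence, long side across the lane. Origin: centre of its underside. Home: its centre 17 mm behind fence_face.
- fence_face (a point): Middle of the end fence's rear face at the level of the lane floor (z 10 mm): jig x -50, y 77 mm. The fence is 72 mm wide, top at z 28 mm.
- stamp: Bystander: wooden pattern stamp with a knob, 34 x 34 x 58 mm, loose, standing at one end of the jig (the three bystanders swap places). Origin: centre of its underside.
- spare_tile: Bystander: spare glaze tile, 34 x 50 x 8 mm, loose, lying beside one end of the jig. Origin: centre of its underside.
- cutter: Bystander: tin ring cutter, 48 mm across, 22 mm high, loose, beside one end of the jig. Origin: centre of its underside.
- stop_pin (a point): Top (z 56 mm) of the 6 mm steel pin at jig x -22, y 107 mm, against which the lever rests at the low point.
Things that resemble listed ones, but are neither listed nor needed, are in the scene too. Of the things that look like the tile, the smaller one is meant.

How it is judged:
By the outcome, as a careful person would: the job done as asked, in the order asked, and still so for the second after the job is handed in, with the robot touching nothing.
It also fails if it takes over 50 s, if anything falls off the work surface, if the arm or the gripper's body presses on something with over 40 N, if the wrist force passes 120 N, or if a joint passes its speed limit or range.

## Working session

There is one attempt and no reset: what is moved stays moved. The work goes in short steps, each a Python script; the robot and the scene stay as the last script left them, time stands still between calls to the robot, and variables do not carry over. Pictures are saved under pics/ and viewed, and the job is handed in when it is done.

```bash
mkdir -p pics; ls
python3 - <<'E'
from bench import r
import cv2,numpy as np
for n in ("top","side"):
    f=r.grab_frame(n); cv2.imwrite(f"pics/{n}0.png",cv2.resize(f[:,:,::-1],(800,600),interpolation=cv2.INTER_CUBIC))
    np.save(f"pics/{n}0.npy",f)
    c=r.calibration(n); print(n,np.round(c["camera_matrix"],1).tolist(),np.round(c["R"],4).tolist(),np.round(c["t"],1).tolist())
print(r.get_t(),r.get_ee_rot())
E
```

```text
pics
top [[428.9, 0.0, 261.5], [0.0, 428.9, 194.2], [0.0, 0.0, 1.0]] [[0.0198, -0.9997, -0.0108], [-0.9981, -0.0192, -0.0577], [0.0575, 0.012, -0.9983]] [-25.1, 352.2, 1246.0]
side [[464.7, 0.0, 251.6], [0.0, 464.7, 187.3], [0.0, 0.0, 1.0]] [[0.9983, -0.054, -0.0213], [-0.0391, -0.3547, -0.9342], [0.0429, 0.9334, -0.3562]] [-336.9, 90.0, 1403.6]
0.1 [-2.49436747e+00  1.90798754e+00  1.55384508e-03]
```

View pics/top0.png

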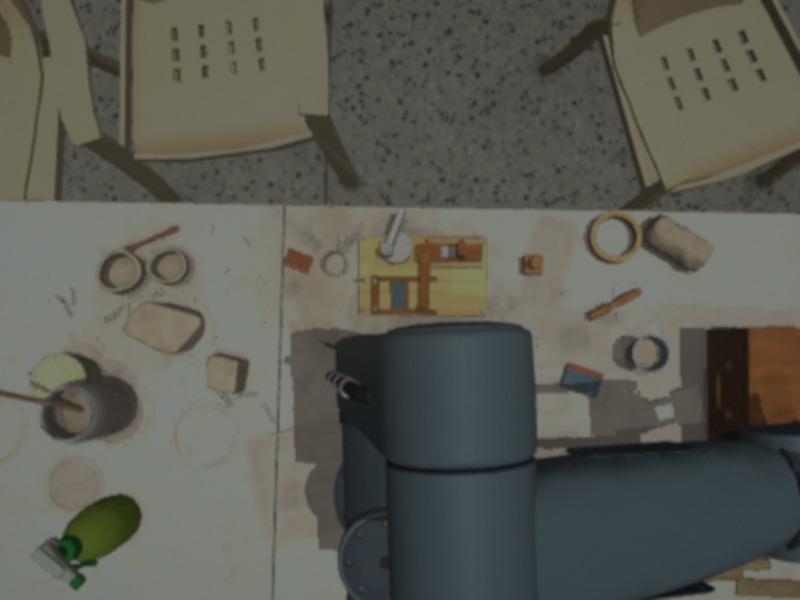

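View pics/side0.png

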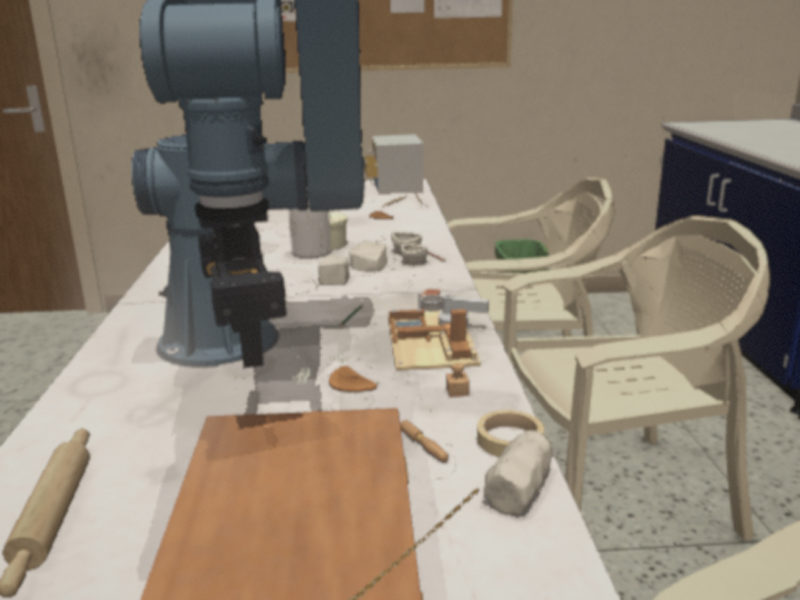

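Run:
```python
import cv2,numpy as np
f=np.load("pics/top0.npy")
c=f[125:210,180:360,::-1]  # origin u=180,v=125
c=cv2.resize(c,None,fx=4.4,fy=4.4,interpolation=cv2.INTER_CUBIC)
c=cv2.convertScaleAbs(c,alpha=1.3)
cv2.imwrite("pics/topc.png",c);print(c.shape)
```

```text
(374, 792, 3)
```

View pics/topc.png

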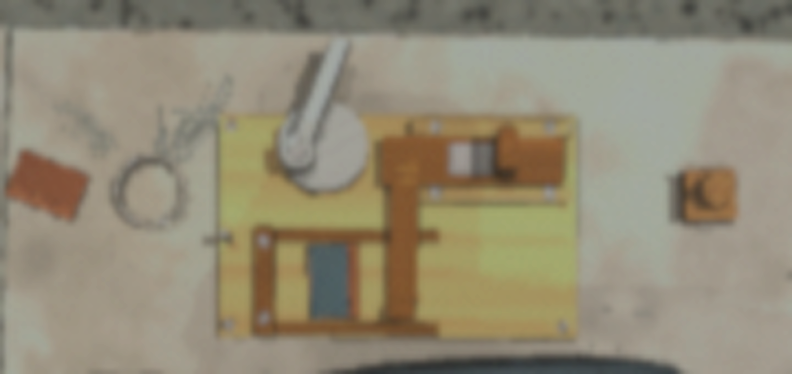

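```bash
cat > h.py <<'E'
import numpy as np
from bench import r
from scipy.spatial.transform import Rotation as Ro
def ray(name,px,z,c=None):
    c=c or r.calibration(name)
    K,R,t=map(np.array,(c["camera_matrix"],c["R"],c["t"]))
    o=-R.T@t; d=R.T@np.linalg.inv(K)@np.array([px[0],px[1],1.]); return o+d*(z-o[2])/d[2]
def proj(name,X,c=None):
    c=c or r.calibration(name); p=np.array(c["camera_matrix"])@(np.array(c["R"])@np.array(X)+c["t"]); return p[:2]/p[2]
def cp(x,y): return ((x+.5)/4.4-.5+180,(y+.5)/4.4-.5+125)
def fit(jp,wp):
    jp=np.array(jp,float);wp=np.array(wp)[:,:2]
    a=jp-jp.mean(0);b=wp-wp.mean(0)
    th=np.arctan2((a[:,0]*b[:,1]-a[:,1]*b[:,0]).sum(),(a*b).sum())
    R=np.array([[np.cos(th),-np.sin(th)],[np.sin(th),np.cos(th)]]); t=wp.mean(0)-R@jp.mean(0)
    return th,t,np.abs(jp@R.T+t-wp).max()
E
python3 - <<'E'
from h import *
J=[(63,115),(63,-125),(-87,-125),(-87,115)]
W=[ray("top",cp(*p),10) for p in [(218,116),(577,117),(578,339),(217,338)]]
print(np.round(W,1)); th,t,e=fit(J,W); print(th,t,e)
R=np.array([[np.cos(th),-np.sin(th)],[np.sin(th),np.cos(th)]])
for nm,p,z in [("axis",(298,148),62),("leverend",(342,40),62),("posttop",(508,140),88),("tilefront",(308,280),19),("tileback",(356,280),19),("tipstop",(218,239),56),("stampknob",(715,190),58)]:
    w=ray("top",cp(*p),z); print(nm,np.round(w,1),"jig",np.round(R.T@(w[:2]-t),1))
E
```

```text
[[ 478.5   79.6   10. ]
 [ 482.2 -160.7   10. ]
 [ 333.7 -163.3   10. ]
 [ 329.7   76.6   10. ]]
0.016711405194248522 [417.95944203 -36.75042245] 0.8254269926095503
axis [450.6  23.   62. ] jig [33.6 59.2]
leverend [521.   -3.8  62. ] jig [103.6  31.3]
posttop [ 454.4 -109.7   88. ] jig [ 35.2 -73.6]
tilefront [368.9  16.5  19. ] jig [-48.1  54.1]
tileback [369.5 -15.2  19. ] jig [-48.1  22.3]
tipstop [391.6  73.5  56. ] jig [-24.5 110.7]
stampknob [ 428.9 -244.8   58. ] jig [   7.5 -208.2]
```

Run:
```python
from h import *
import cv2
rv=r.get_ee_rot(); print(np.round(Ro.from_rotvec(rv).as_matrix(),2).tolist())
r.move_gripper(0)
r.move_pose([400,-60,330],rv)
print(r.get_t(),r.get_ee_pos(),r.get_joint_positions())
c=r.calibration("wrist"); np.savez("pics/w1.npz",**c)
f=r.grab_frame("wrist"); np.save("pics/w1.npy",f)
cv2.imwrite("pics/w1.png",cv2.resize(f[:,:,::-1],(800,600),interpolation=cv2.INTER_CUBIC))
th=.0167;t=np.array([418,-36.75]);R=np.array([[np.cos(th),-np.sin(th)],[np.sin(th),np.cos(th)]])
for p in [(63,115,10),(63,-125,10),(-87,-125,10),(-87,115,10),(30,60,62)]:
    print(p,np.round(1.5625*proj("wrist",[*(R@p[:2]+t),p[2]],c)))
```

```text
[[0.26, -0.97, -0.0], [-0.97, -0.26, 0.0], [-0.0, -0.0, -1.0]]
3.4417 [399.98935318 -60.60725808 329.76279319] [-4.46879732e-01 -3.02604270e-01  1.82721248e+00  1.18064637e-03
  1.61818996e+00  8.60153828e-01]
(63, 115, 10) [278.  99.]
(63, -125, 10) [531. 166.]
(-87, -125, 10) [485. 314.]
(-87, 115, 10) [251. 257.]
(30, 60, 62) [321. 152.]
```

View pics/w1.png

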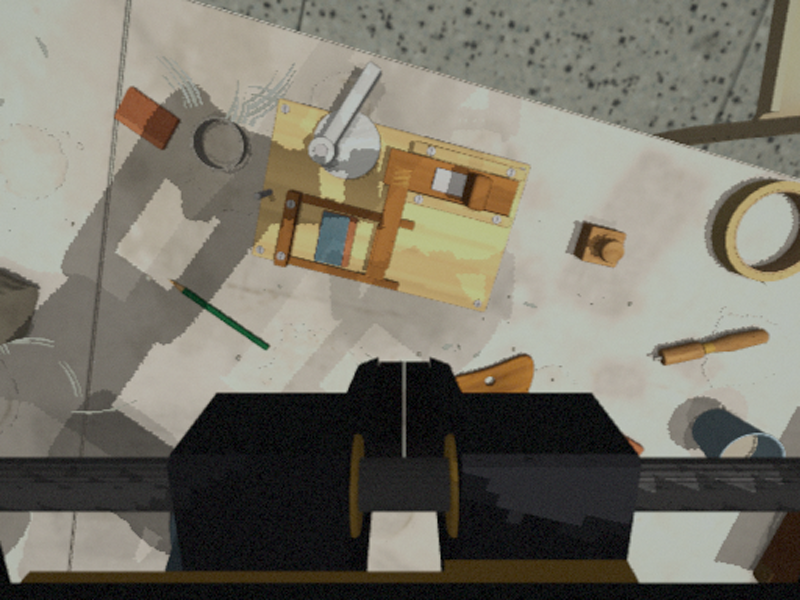

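Run:
```python
from h import *
import cv2
f=np.load("pics/w1.npy")
c=f[35:210,150:350,::-1]
cv2.imwrite("pics/w1c.png",cv2.resize(c,None,fx=3.4,fy=3.4,interpolation=cv2.INTER_CUBIC))
```

```text
(no output)
```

View pics/w1c.png

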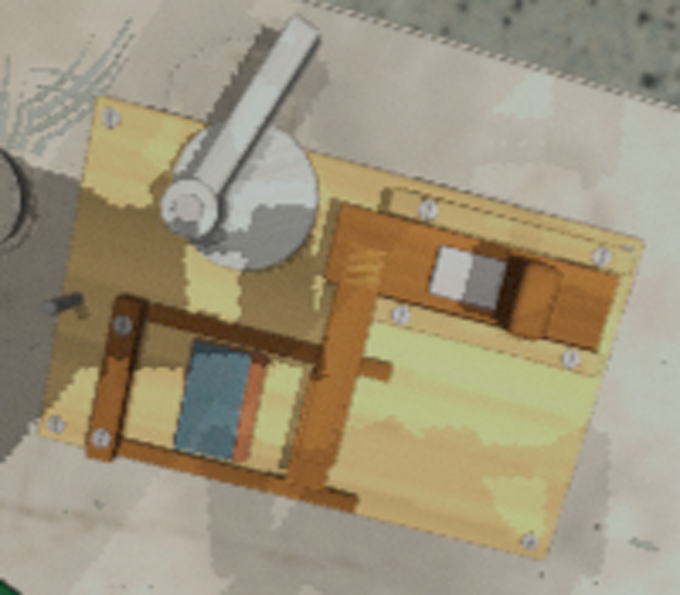

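Run:
```python
from h import *
c=dict(np.load("pics/w1.npz"))
q=lambda x,y:((x+.5)/3.4-.5+150,(y+.5)/3.4-.5+35)
J=[(63,115),(63,-125),(-87,-125),(-87,115)]
W=[ray("w",q(*p),10,c) for p in [(97,97),(644,240),(548,557),(40,433)]]
print(np.round(W,1)); th,t,e=fit(J,W); print(th,t,e)
R=np.array([[np.cos(th),-np.sin(th)],[np.sin(th),np.cos(th)]])
for nm,p,z in [("axis",(190,208),65),("leverend",(303,27),62),("posttop",(540,300),88),("tilefront",(208,400),19),("tilebackred",(250,408),19),("pin",(55,308),56)]:
    w=ray("w",q(*p),z,c); print(nm,np.round(w,1),"jig",np.round(R.T@(w[:2]-t),1))
```

```text
[[ 479.5   78.7   10. ]
 [ 484.  -159.    10. ]
 [ 337.  -162.7   10. ]
 [ 333.4   76.1   10. ]]
0.01831360084740577 [420.40208351 -36.48945579] 2.09271484699093
axis [449.   23.7  65. ] jig [29.7 59.7]
leverend [521.6  -1.9  62. ] jig [101.8  32.7]
posttop [ 451.8 -110.6   88. ] jig [ 30.  -74.7]
tilefront [369.6   5.4  19. ] jig [-50.   42.8]
tilebackred [371.  -13.2  19. ] jig [-49.   24.2]
pin [397.4  68.4  56. ] jig [-21.  105.3]
```

```bash
cat >> h.py <<'E'
th=.0175;T=np.array([419.5,-36.6]);RJ=np.array([[np.cos(th),-np.sin(th)],[np.sin(th),np.cos(th)]])
AX=np.array([30,60.])
def j2w(p): return RJ@np.array(p)+T
def w2j(p): return RJ.T@(np.array(p)[:2]-T)
def rot(phi): # tool x at jig angle phi, z down
    a=phi+th; x=np.array([np.cos(a),np.sin(a),0]); z=np.array([0,0,-1.]); return Ro.from_matrix(np.c_[x,np.cross(z,x),z]).as_rotvec()
def lp(deg,d,z=44,rad=55):
    a=np.radians(deg); p=AX+rad*np.array([np.cos(a),np.sin(a)])+d*np.array([np.sin(a),-np.cos(a)])
    return [*j2w(p),z],rot(a)
E
python3 - <<'E'
from h import *
import cv2
p,o=lp(-20.5,35,150); q=r.inverse_kinematics(p,o); print("start",np.round(p,0),np.round(q,2))
p2,o2=lp(130,15); print("end ik",r.inverse_kinematics(p2,o2))
r.move_pose(p,o); 
p[2]=44; print(r.move_l(p,None,100,contact_N=8))
print("t",r.get_t(), r.get_joint_positions()[5],r.get_wrist_force())
for d in (24,):
    p,o=lp(-20.5,d); print(r.move_l(p,o,60,contact_N=8))
f=r.grab_frame("wrist"); cv2.imwrite("pics/w2.png",cv2.resize(f[:,:,::-1],(800,600)))
f=r.grab_frame("side"); cv2.imwrite("pics/s2.png",cv2.resize(f[150:250,220:340,::-1],None,fx=5,fy=5,interpolation=cv2.INTER_CUBIC))
E
```

```text
start [489. -27. 150.] [-0.3   0.05  1.88  0.    1.21  0.04]
end ik [-1.01483224e-01  9.52093605e-02  2.08698622e+00 -4.44089210e-16
  9.59397076e-01 -2.38791125e+00]
False
t 5.525 0.04113068462828101 [1.24671984 0.67984932 0.94945089]
False
```

View pics/w2.png

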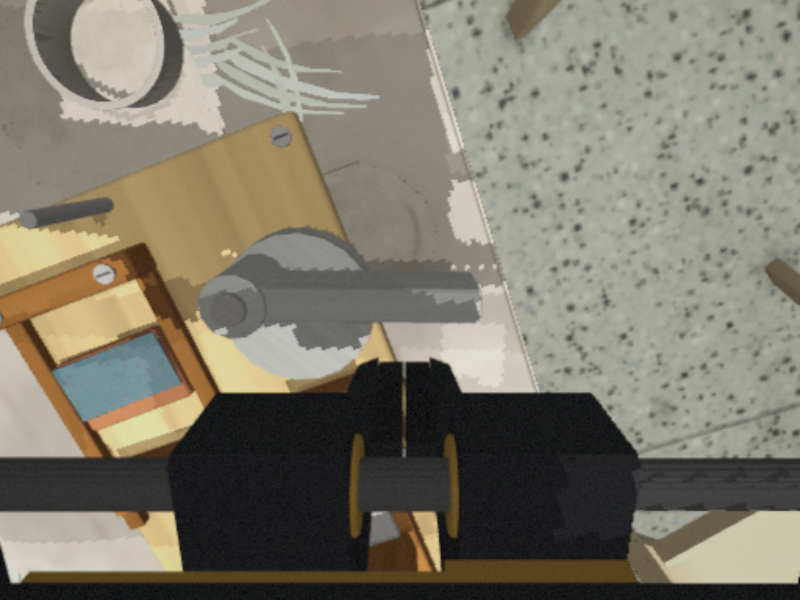

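View pics/s2.png

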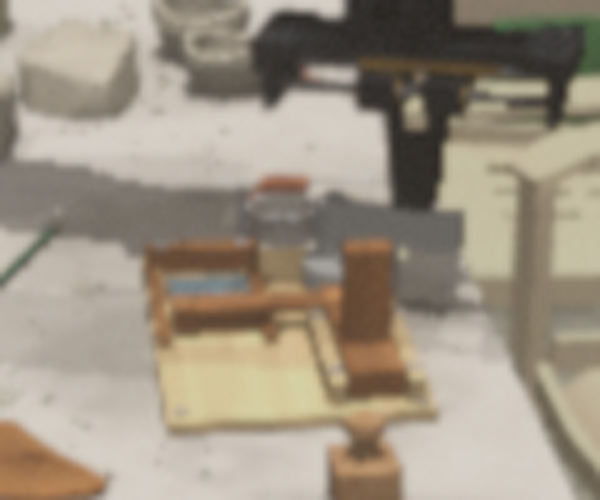

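Fingertips stand parallel to and behind the lever (lever at (240–480, 300) in the wrist view, tips at (405, 365)). Now the sweep.

Run:
```python
from h import *
import cv2
p,o=lp(-20.5,15); print(r.move_l(p,o,60,contact_N=15))
for a in list(np.arange(-8,118,14))+[120]:
    p,o=lp(a,14); h=r.move_l(p,o,90,contact_N=15)
    print(a,h,np.round(r.get_wrist_force(),1),round(r.get_t(),1))
    if h: break
f=r.grab_frame("wrist"); cv2.imwrite("pics/w3.png",cv2.resize(f[:,:,::-1],(800,600)))
```

```text
False
-8 False [-1.  -0.3  0.6] 6.6
6 False [-0.6 -0.3  0.5] 7.0
20 False [0.3 0.  0.4] 7.4
34 False [-0.1  0.8  0.4] 7.8
48 False [ 0.2 -0.2 -0.2] 8.2
62 False [ 0.4 -1.1 -0.1] 8.6
76 False [ 0.2 -0.3  0.2] 9.0
90 False [-0.1  0.3  0.4] 9.4
104 False [ 1.2  0.6 -0.5] 9.8
120 False [ 0.7 -0.5 -0. ] 10.2
```

View pics/w3.png

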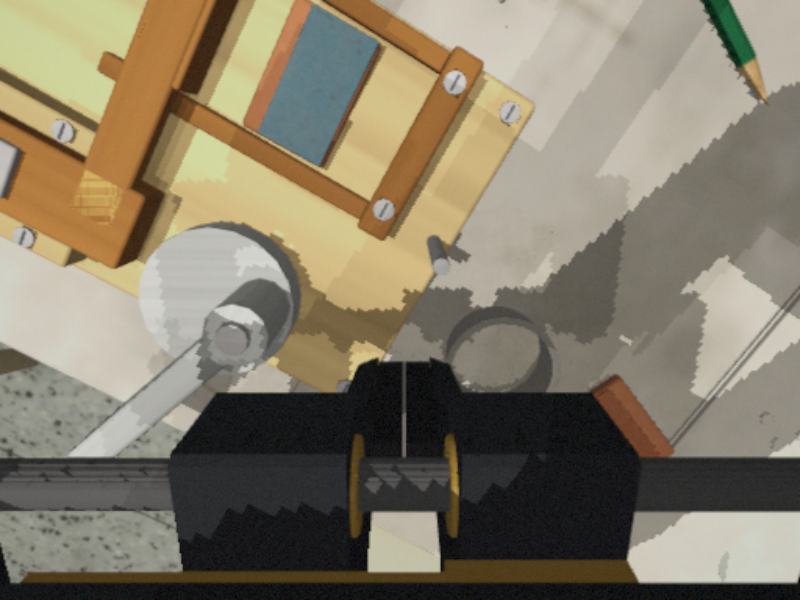

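Run:
```python
from h import *
import cv2
p,o=lp(120,14); print(r.get_ee_pos(),p,r.get_joint_positions(),r.get_wrist_force(),r.get_gripper_width())
f=r.grab_frame("side"); cv2.imwrite("pics/s3.png",cv2.resize(f[150:250,220:340,::-1],None,fx=5,fy=5,interpolation=cv2.INTER_CUBIC))
```

```text
[432.94656692  78.13684003  44.23761962] [np.float64(432.1161692950694), np.float64(78.26975788463375), 44] [-9.25224879e-02  1.14859961e-01  2.06427685e+00  1.00473009e-05
  9.61512490e-01 -2.19965463e+00] [-0.10452253  0.73693577  0.05752523] 0.5910469206061452
```

View pics/s3.png

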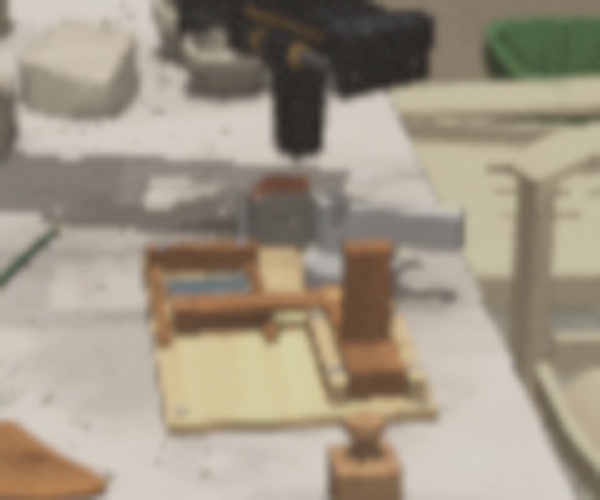

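Run:
```python
from h import *
cc=lambda X:(proj("side",X)-[220,150])*5
for n,X in [("tcp",r.get_ee_pos()),("tcp z110",[433,78,110]),("leverend",[521,-2,62]),("axis",[449,24,62]),("post",[452,-110,88]),("old tcp",[*lp(-20.5,24)[0][:2],44]),("corner",[*j2w((63,-125)),10])]: print(n,np.round(cc(X)))
c=r.calibration("wrist"); print("tcp in wrist",proj("wrist",r.get_ee_pos(),c)*1.5625)
print(-np.array(c["R"]).T@c["t"])
```

```text
tcp [300. 193.]
tcp z110 [300.  95.]
leverend [460. 207.]
axis [336. 196.]
post [372. 239.]
old tcp [416. 246.]
corner [442. 403.]
tcp in wrist [402.84558858 352.32475814]
[370.07675084  41.00572105 218.5399918 ]
```

```bash
python3 - <<'E'
from h import *
for z in (210,235,250): print(z,1.5625*proj("side",[150.5,-555,z]))
c=r.calibration("wrist")
p=r.get_ee_pos()
for dz in (0,15,25,40):
  for s in(-9,9): print(dz,s, 1.5625*proj("w",p+[0,0,dz]+s*(Ro.from_rotvec(r.get_ee_rot()).as_matrix()[:,1]),c))
E
python3 -c "
import numpy as np,cv2
f=np.load('pics/side0.npy');cv2.imwrite('pics/s0c.png',cv2.resize(f[120:260,110:220,::-1],None,fx=4,fy=4))"
```

```text
210 [249.96764611 367.97530818]
235 [247.91234818 347.82449968]
250 [246.65728719 335.51947402]
0 -9 [402.81946695 329.20228555]
0 9 [402.87101043 374.82780069]
15 -9 [402.77649726 344.75502858]
15 9 [402.83349706 393.65750921]
25 -9 [402.74359492 356.66392322]
25 9 [402.80488655 408.01845431]
40 -9 [402.68619165 377.4408541 ]
40 9 [402.75520585 432.95550848]
```

View pics/s0c.png

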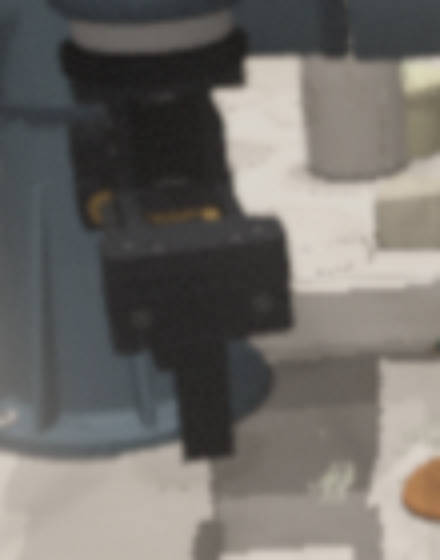

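Run:
```python
from h import *
for y,x in ((-597,162),(-513,139)): print(1.5625*proj("side",[x,y,210]))
p=r.get_ee_pos(); r.move_l([p[0],p[1],120],None,150)
p,o=lp(-20.5,0,120); r.move_pose(p,o)
p[2]=70; r.move_l(p,None,120); r.hold(.2); f0=r.get_wrist_force()
p[2]=30; print(r.move_l(p,None,15,contact_N=5),r.get_ee_pos(),r.get_wrist_force()-f0,r.get_t())
p[2]=r.get_ee_pos()[2]+12; r.move_l(p,None,60)
```

```text
[255.67074385 385.20071862]
[244.7804255  352.30803264]
True [500.36771588   5.53220837  33.5369706 ] [-0.72561034 -0.38187399  4.50934528] 15.8583
```

Touching the lever top (z 62) happened at reported z 33.5: the tips really sit about 28 mm above the reported TCP. (The first sweep therefore passed over the lever; nothing moved.) I'll correct for it.

Run:
```python
from h import *
import cv2
Z=44-28
p,o=lp(-20.5,35,60); r.move_l(p,o,120); p[2]=Z; print(r.move_l(p,None,80,contact_N=8))
p,o=lp(-20.5,15,Z); print(r.move_l(p,o,50,contact_N=15),np.round(r.get_wrist_force(),1))
for a in (-8,6):
    p,o=lp(a,14,Z); h=r.move_l(p,o,90,contact_N=15)
    print(a,h,np.round(r.get_wrist_force(),1),round(r.get_t(),1))
f=r.grab_frame("wrist"); cv2.imwrite("pics/w4.png",cv2.resize(f[:,:,::-1],(800,600)))
f=r.grab_frame("side"); cv2.imwrite("pics/s4.png",cv2.resize(f[150:250,220:340,::-1],None,fx=5,fy=5,interpolation=cv2.INTER_CUBIC))
```

```text
False
False [-0.8  0.7 -0.4]
-8 False [-0.5 -0.   1. ] 18.3
6 False [-0.4 -1.7 -0.5] 18.7
```

View pics/w4.png

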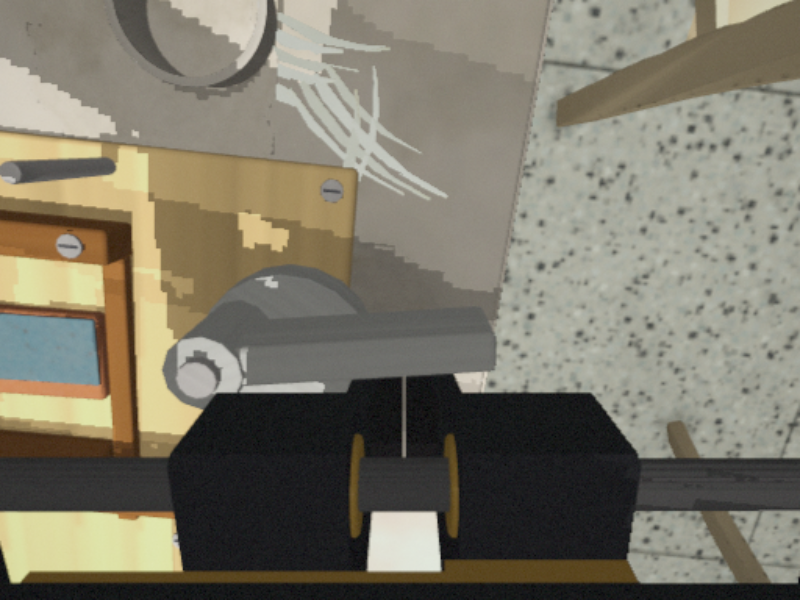

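View pics/s4.png

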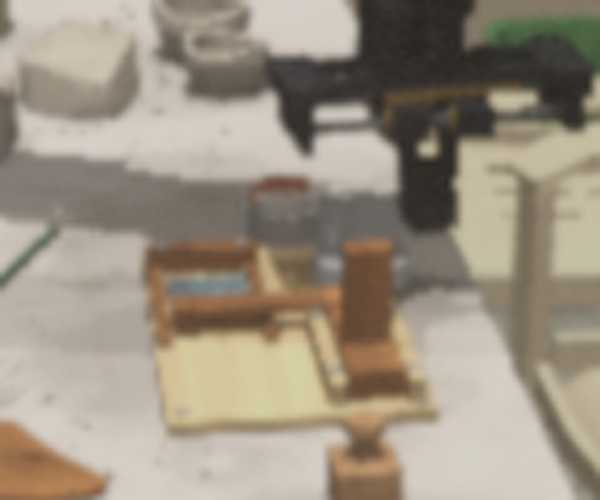

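Run:
```python
from h import *
import cv2
Z=16
for a in list(range(20,120,14)):
    p,o=lp(a,14,Z); h=r.move_l(p,o,100,contact_N=15)
    print(a,h,np.round(r.get_wrist_force(),1),round(r.get_t(),1))
    if h: break
else:
  for a in (122,126,129,132,135):
    p,o=lp(a,14,Z); h=r.move_l(p,o,40,contact_N=14)
    print(a,h,np.round(r.get_wrist_force(),1),round(r.get_t(),1))
    if h: break
f=r.grab_frame("wrist"); cv2.imwrite("pics/w5.png",cv2.resize(f[:,:,::-1],(800,600)))
```

```text
20 False [ 0.1 -1.3 -0.1] 19.2
34 False [-0.  -0.4  0.2] 19.6
48 False [0.8 0.1 0.3] 20.0
62 False [-0.2  0.2  0.5] 20.4
76 False [ 1.2  0.2 -0.3] 20.8
90 False [ 0.5 -0.2  0.7] 21.1
104 False [-0.  -1.3  0.3] 21.5
118 False [0.3 0.6 0.5] 21.9
122 False [1.9 1.  0. ] 22.2
126 False [ 2.   1.5 -0.9] 22.4
129 False [ 8.   7.5 -7.5] 22.7
132 False [ 15.7  17.9 -13.2] 22.9
135 False [ 25.   30.1 -21.1] 23.2
```

View pics/w5.png

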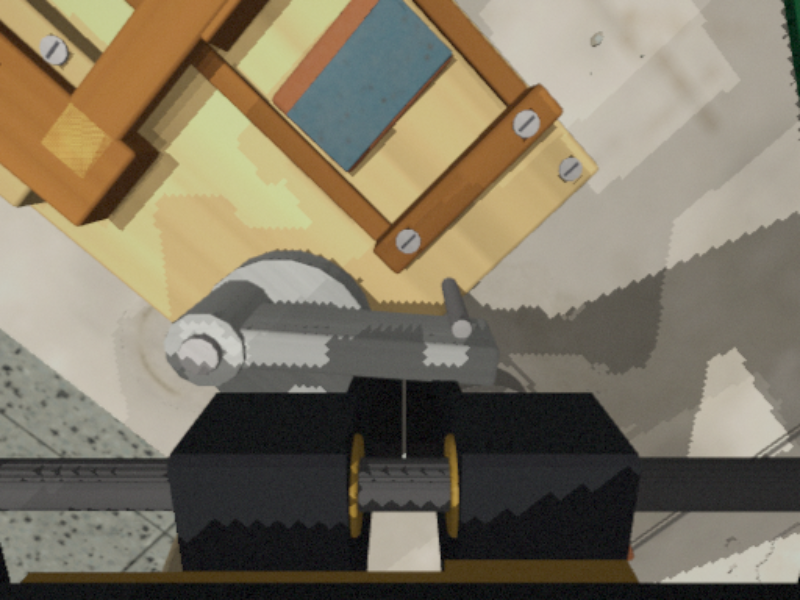

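Lever (250–490, 350) rests against the pin (460, 325); force rose sharply at 129°. Backing off and going for the post.

Run:
```python
from h import *
import cv2
p,o=lp(133,30,16); r.move_l(p,None,80)
p,o=lp(133,40,140); r.move_l(p,None,200)
f=r.grab_frame("top"); cv2.imwrite("pics/t6.png",cv2.resize(f[125:210,180:360,::-1],None,fx=4.4,fy=4.4))
Z=52-28
o=rot(0)
r.move_pose([*j2w((30,-120)),140],o)
print(r.move_l([*j2w((30,-120)),Z],None,150,contact_N=10),r.get_t())
f=r.grab_frame("wrist"); cv2.imwrite("pics/w6.png",cv2.resize(f[:,:,::-1],(800,600)))
f=r.grab_frame("side"); cv2.imwrite("pics/s6.png",cv2.resize(f[150:250,220:340,::-1],None,fx=5,fy=5,interpolation=cv2.INTER_CUBIC))
```

```text
False 26.9583
```

View pics/w6.png

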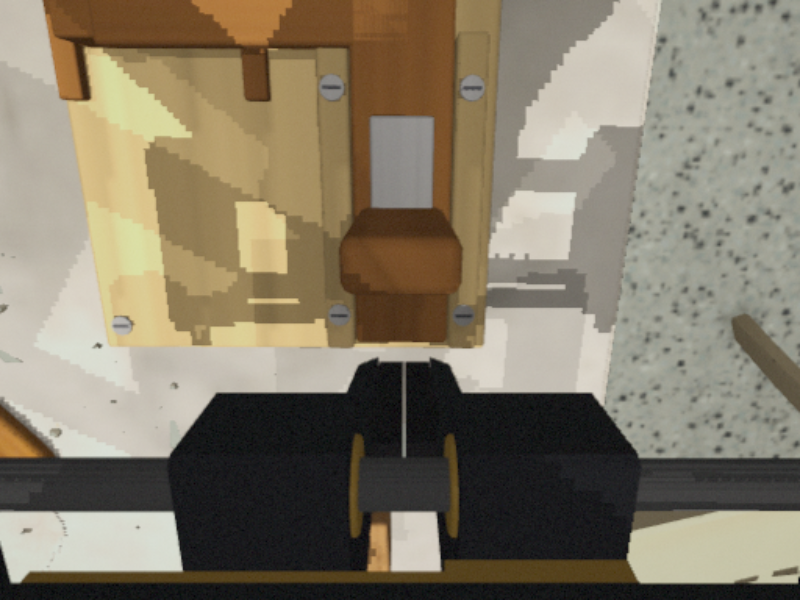

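View pics/s6.png

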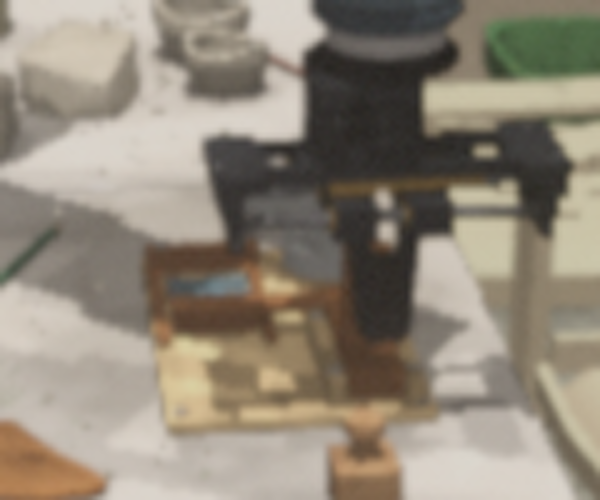

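View pics/t6.png

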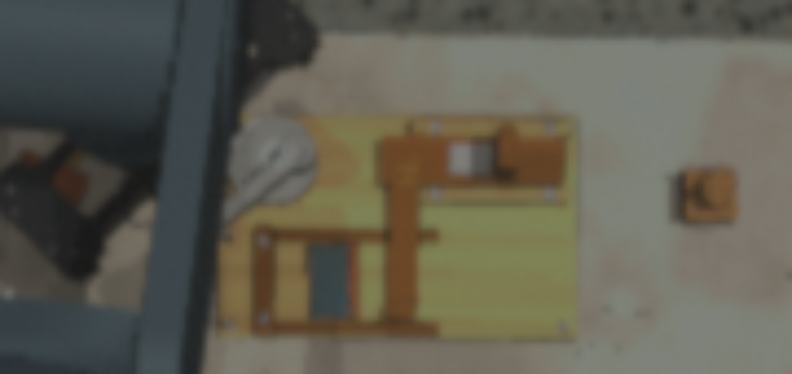

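Run:
```python
from h import *
import cv2
Z=24
y0=None
for y in (-95,-70,-60,-56,-52,-49,-46,-44,-42):
    h=r.move_l([*j2w((30,y)),Z],None,60 if y<-57 else 25,contact_N=12)
    F=r.get_wrist_force(); print(y,h,np.round(w2j(r.get_ee_pos()),1),np.round(F,1),round(r.get_t(),1))
    if h or np.hypot(F[0],F[1])>14: break
f=r.grab_frame("wrist"); cv2.imwrite("pics/w7.png",cv2.resize(f[:,:,::-1],(800,600)))
```

```text
-95 False [ 30.1 -94.7] [ 0.5  0.5 -0.2] 27.6
-70 False [ 29.7 -69.3] [-0.6 -0.1  0. ] 28.2
-60 False [ 29.8 -59.4] [-0.9  0.2 -0.1] 28.5
-56 False [ 29.9 -55.8] [-0.5  0.4 -0.1] 28.8
-52 False [ 29.9 -51.7] [-0.1 -0.3  0.2] 29.1
-49 True [ 30.  -50.6] [-0.5 -3.2  0.9] 29.3
```

View pics/w7.png

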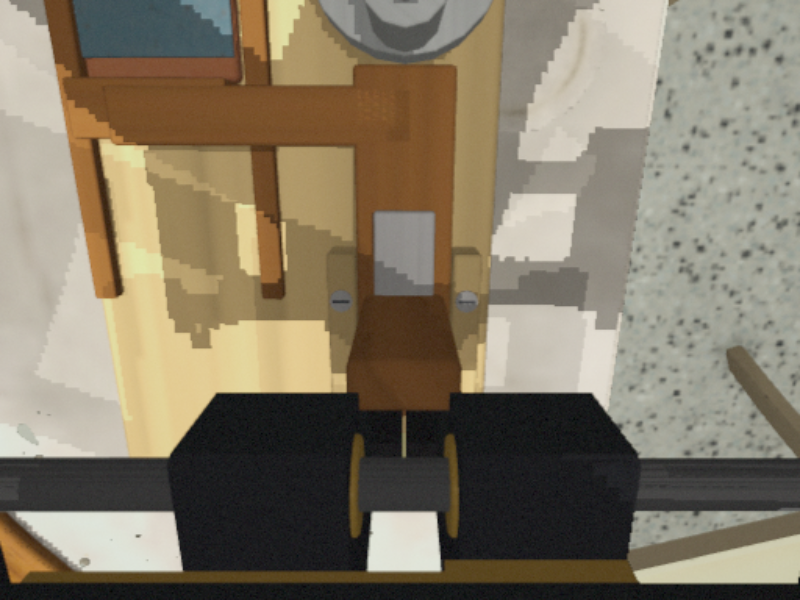

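Run:
```python
from h import *
import cv2
Z=24
for y in (-49.5,-48.5):
    h=r.move_l([*j2w((30,y)),Z],None,15,contact_N=25); r.hold(.2)
    print(y,h,np.round(w2j(r.get_ee_pos()),1),np.round(r.get_wrist_force(),1),round(r.get_t(),1))
r.move_l([*j2w((30,-95)),Z],None,120)
r.move_l([*j2w((30,-110)),160],None,200)
r.move_pose([*j2w((-40,-40)),330],rot(0))
print(r.get_t())
np.savez("pics/w8.npz",**r.calibration("wrist"))
f=r.grab_frame("wrist"); np.save("pics/w8.npy",f); cv2.imwrite("pics/w8.png",cv2.resize(f[:,:,::-1],(800,600),interpolation=cv2.INTER_CUBIC))
```

```text
-49.5 False [ 30.  -50.5] [-1.3 -7.8 -1. ] 29.8
-48.5 False [ 30.1 -50.5] [ -3.1 -10.8  -1. ] 30.3
32.4667
```

View pics/w8.png

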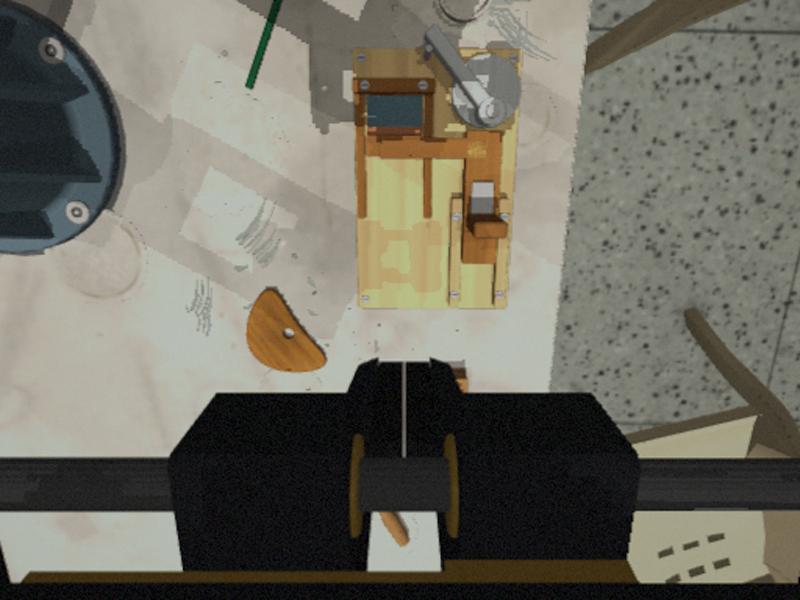

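Run:
```python
from h import *
import cv2
f=np.load("pics/w8.npy")
cv2.imwrite("pics/w8c.png",cv2.convertScaleAbs(cv2.resize(f[25:110,222:342,::-1],None,fx=6.6,fy=6.6,interpolation=cv2.INTER_CUBIC),alpha=1.5))
c=dict(np.load("pics/w8.npz"))
for n,X in [("fence top rear edge",[*j2w((-50,77)),28]),("fence foot",[*j2w((-50,77)),10]),("tile front top home",[*j2w((-50,77)),19]),("tile rear top home",[*j2w((-50,43)),19]),("post home",[*j2w((30,-74.7+42)),88]),("lever end",[*j2w(AX+80*np.array([np.cos(2.269),np.sin(2.269)])),62])]:
    print(n,np.round((proj("w",X,c)-[222,25]+.5)*6.6-.5))
```

```text
fence top rear edge [197. 230.]
fence foot [199. 238.]
tile front top home [198. 234.]
tile rear top home [199. 405.]
post home [610. 810.]
lever end [347. -47.]
```

View pics/w8c.png

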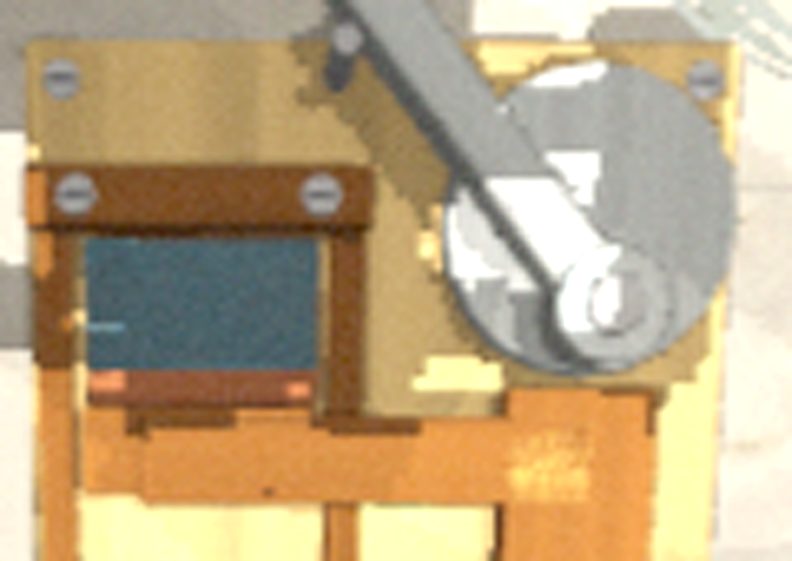

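Run:
```python
from h import *
import cv2
f=np.load("pics/w8.npy")
cv2.imwrite("pics/w8d.png",cv2.convertScaleAbs(cv2.resize(f[105:205,270:350,::-1],None,fx=6,fy=6,interpolation=cv2.INTER_CUBIC),alpha=1.3))
c=dict(np.load("pics/w8.npz"))
for s in (38,40,42):
  for n,X in [("post rear top",[*j2w((30,-81.7+s)),88]),("post front top",[*j2w((30,-67.7+s)),88]),("bar rear",[*j2w((30,-115.7+s)),30])]:
    print(s,n,np.round((proj("w",X,c)-[270,105]+.5)*6-.5))
for s in (0,): print("plate rear",np.round((proj("w",[*j2w((30,-125)),10],c)-[270,105]+.5)*6-.5))
f=r.grab_frame("top"); cv2.imwrite("pics/t8.png",cv2.convertScaleAbs(cv2.resize(f[125:210,180:360,::-1],None,fx=4.4,fy=4.4),alpha=1.3))
```

```text
38 post rear top [264. 308.]
38 post front top [267. 242.]
38 bar rear [220. 401.]
40 post rear top [265. 299.]
40 post front top [268. 233.]
40 bar rear [220. 394.]
42 post rear top [265. 289.]
42 post front top [268. 223.]
42 bar rear [221. 386.]
plate rear [202. 560.]
```

View pics/w8d.png

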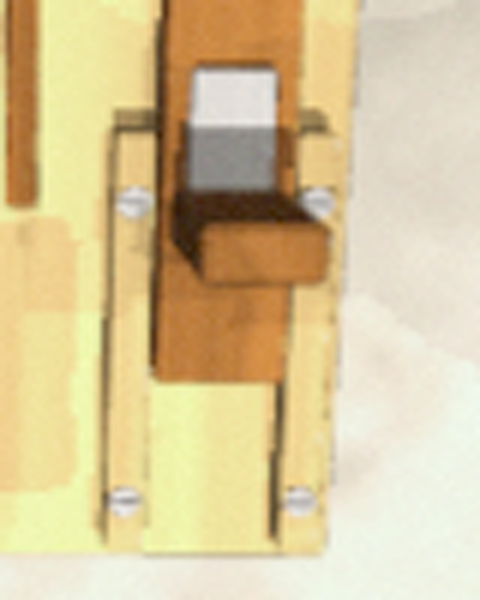

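View pics/t8.png

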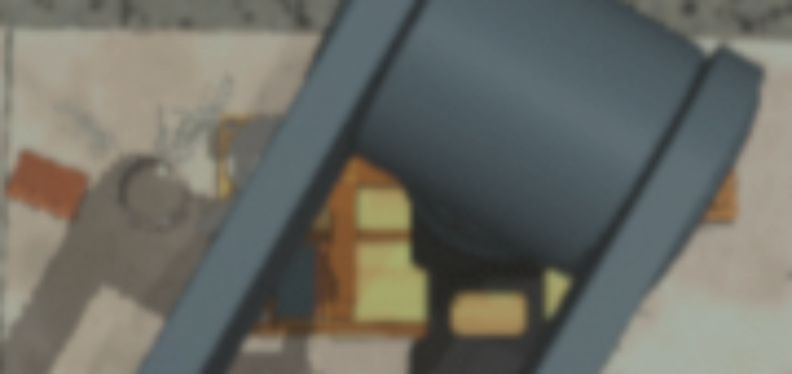

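Run:
```python
from h import *
print(r.get_t(),r.get_ee_pos()); r.sign_off()
```

```text
32.5667 [379.82853718 -77.32817276 327.69227193]
the job is handed in; nothing more can be done
```

The job is done and handed in at 32.6 s. I swept the cam lever counter-clockwise to its stop pin, then pushed the post until the slide stopped hard.

**Last checks:**
- **Cam:** the lever lies against the stop pin. The push force jumped as the lever met it, to about 39 N in the plane, or 44 N in all with a downward part. That was through the fingertips only.
- **Slide:** the tips would not go past 50.5 mm behind the jig's origin even when pushed on. The post's position in the image fits about 42 mm of travel.
- **Tile:** it is flat in its lane with its front edge at the fence and its rear edge where the home position puts it.
- **Bystanders:** the spare tile and the cutter are where they were. The stamp is partly hidden behind the arm in the last view, but the edge I can see has not moved.
- **Arm:** it finished about 330 mm up, clear of everything.

**What disagreed:** the shut fingertips sat about 28 mm higher than the reported tool position. My first lever sweep therefore passed over the lever without touching anything. I measured the offset with a light (about 5 N) touch on the lever's top, corrected for it, and the second sweep worked.

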